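# Stroke the bobbin keepers shut

## Robot

A 6-joint arm with a two-finger parallel gripper is mounted at the origin on the work surface. World frame = base frame: x ahead of the robot, y to its left, z up, the work surface at z = 0. Lengths are in m, angles in rad, forces in N, time in s.
With the tool pointing down it reaches from about 0.325 to 0.9 m from the base axis. Payload 6.1 kg.
Tool frame: the origin (TCP) lies midway between the tips of the shut fingers; the grasp point (between the pads) lies 19 mm behind it (bot.grip_point_offset is the distance from the TCP to the grasp point, in m); z points along the fingers, y is the line along which they close (so a half turn about z gives the same grasp; the last joint's range is limited). The gripper opens to 85 mm and grips with 20 to 120 N. Pads are 22 mm wide; open, the fingers measure 114 mm over their backs; the gripper's body (76 mm by 85 mm) begins 54 mm behind the grasp point. The pads swing forward as they close: fully open they stand 13 mm farther back than shut.
Start: joints at [-1.321, 0.22, 1.526, -0, 1.395, -0.126], TCP at [0.229, -0.581, 0.231] pointing down, gripper open.
Joint ranges: [-2.98, 2.98], [-0.91, 2.08], [0.09, 2.57], [-1.24, 4.39], [0.2, 2.65], [-2.68, 2.68]. Speed limits (rad/s): [2.57, 2.57, 3.01, 3.14, 3.14, 3.14].

## Interface

Orientations are given as a rotation vector (axis times angle).
In Python, from bench import telemetry, vision, bot gives the robot as it stands. The module is installed in compiled form; this text tells all that it offers.
- The arm moves only by the tool step_arm, never from a script. Its argument "series" is a list of rows, each a list of 7 numbers: the shift along the tool's x, y, z in a scale on which 1.0 is 60 cm, then the turn, a rotation vector about the tool's x, y, z in a scale on which 1.0 is 2 pi rad, then the finger opening in cm, from 0 to 8.54. A call has exactly 10 rows; each row is the pose to reach, as a shift and turn from the pose commanded when the call began, along the tool's axes at that moment; what a row does not reach only later rows make up. A row lasts 1/12 s, in which the tool goes at most 41.7 mm and 7.16 degrees, less where a joint would pass 70% of its speed; a pose out of reach is approached as far as the arm can. Shift and turn numbers lie between -1 and 1, and a call with a number outside is refused. A call with a gripper value outside its range is refused whole. The fingers move at their own pace and stop on an object; the grip force is fixed at half the most. Time passes only in rows, so rows that repeat a pose let the fingers close, or fill a call up. It gives the time, the measured TCP pose, the force, the opening and the grip force at its end, in the units of the state.
- telemetry.get_obs(): the state, without advancing time (a new reading comes with each control period).
- vision.camera(name): name is "scene" or "top" or "wrist"; returns a dict with "img" (420x560x3 uint8, red, green, blue), "intrinsics" (3x3 intrinsics, pixels), "extrinsics" (4x4, takes a point from camera to world coordinates). Camera axes: x right, y up, looking along -z (the intrinsics and any distortion apply to the point x, -y, -z); pixel columns grow to the right and rows downward; lengths in m; the calibration is good to about 2 mm. A picture is of the moment at which its call begins. There is no depth.
- bot.finish_job(): hands the job in; it is judged then, once.
Trained networks look in a picture, given as the dict that the camera call returned (one of the last four; its "shot" number tells which), for a name from the list of things; names that differ only in an ending like _2 or _b are one class to them, and where a whole thing is asked for, a point or a joint stands for the part that bears it (a point fixed in the world has none). Each returns a list of dicts, best first, with "p" (0 to 1); they miss things now and then, are a little off and sometimes report something else, mostly with a low value. They report only what shows in the picture. A call takes as long as a camera call.
- vision.regions_of(name, picture): "mask" (420x560 bool, what is visible of it).
- vision.landmark_of(name, picture): "xyz" ([x, y, z] in m, in the coordinates of the camera as it stood for that picture, good to about 4 mm: a listed point, or the origin of a listed thing).
The state is a dict: "time_s": time; "joint_positions": joint angles; "dq": joint speeds; "tau": joint torques, N m; "tool_pos": TCP position; "tcp_rot": TCP orientation; "contact_force": force on the tool from outside, world axes, zero at the start; "torque": the same for the moment, N m; "gripper_width": finger opening in m; "gripper_force": force on a finger pad.
Only numpy, scipy, OpenCV 4.12 (cv2) and the standard library are available. Lean on these libraries where they do the work, as an engineer would, in place of code of your own. Each camera call takes 0.05 s, during which the arm holds its last target. There are 200 camera calls.

## Task

Six sewing-machine bobbins lie in a bowed row on the wooden tray, each with a little brass keeper standing open at its hinge. Run the closed fingertips lightly along the row, skimming just over the tops of the hinges, so that the keepers fold right down over their bobbins one after another in order, starting at the end of the row where a keeper, not a bobbin, comes first. Grasp and lift nothing, do not press hard or shove the tray away, and leave the reels, thimble and other things where they stand.

Things in the scene. Friction and masses are not known exactly. Their poses are not given: they have to be found in the camera images.
- tray: Loose dark wooden board, 130 (x) by 300 (y) mm, 0.8 kg, on the table; top 16 mm up, low rim to 21 mm. Origin: centre of its underside. Six flat steel bobbins (21 mm wide, tops 23 mm above the table) lie in a row along its y, on an arc of 220 mm radius bowed to its +x side. Each has a brass keeper, a strip hinged on the bobbin's -y side.
- hinge0 (a point): Middle of the hinge axis of keeper 0, 27 mm above the table, between two brass lugs (tops 28 mm above the table, 28 mm over both). First of the row (at the tray's -y end). Hinges are 42 mm apart along the row; the hinge axis lies level and across the row, and the bobbin's centre is 18 mm further along the row (to +y).
- keeper0 (a joint): Fold of keeper 0, a brass strip 17 mm wide, 3 mm thick, reaching 30 mm from its hinge. 0 rad = standing straight up; it grows as the strip tips along the row towards the tray's +y, over its bobbin; 1.57 = level (its upper face then 28.5 mm above the table); stop at 1.65. Stiff hinge (0.004 N m): stays where left. Starts at 0 to 0.45.
- hinge1 (a point): Middle of the hinge axis of keeper 1, 27 mm above the table, between two brass lugs (tops 28 mm above the table, 28 mm over both). Hinges are 42 mm apart along the row; the hinge axis lies level and across the row, and the bobbin's centre is 18 mm further along the row (to +y).
- keeper1 (a joint): Fold of keeper 1, a brass strip 17 mm wide, 3 mm thick, reaching 30 mm from its hinge. 0 rad = standing straight up; it grows as the strip tips along the row towards the tray's +y, over its bobbin; 1.57 = level (its upper face then 28.5 mm above the table); stop at 1.65. Stiff hinge (0.004 N m): stays where left. Starts at 0 to 0.45.
- hinge2 (a point): Middle of the hinge axis of keeper 2, 27 mm above the table, between two brass lugs (tops 28 mm above the table, 28 mm over both). Hinges are 42 mm apart along the row; the hinge axis lies level and across the row, and the bobbin's centre is 18 mm further along the row (to +y).
- keeper2 (a joint): Fold of keeper 2, a brass strip 17 mm wide, 3 mm thick, reaching 30 mm from its hinge. 0 rad = standing straight up; it grows as the strip tips along the row towards the tray's +y, over its bobbin; 1.57 = level (its upper face then 28.5 mm above the table); stop at 1.65. Stiff hinge (0.004 N m): stays where left. Starts at 0 to 0.45.
- hinge3 (a point): Middle of the hinge axis of keeper 3, 27 mm above the table, between two brass lugs (tops 28 mm above the table, 28 mm over both). Hinges are 42 mm apart along the row; the hinge axis lies level and across the row, and the bobbin's centre is 18 mm further along the row (to +y).
- keeper3 (a joint): Fold of keeper 3, a brass strip 17 mm wide, 3 mm thick, reaching 30 mm from its hinge. 0 rad = standing straight up; it grows as the strip tips along the row towards the tray's +y, over its bobbin; 1.57 = level (its upper face then 28.5 mm above the table); stop at 1.65. Stiff hinge (0.004 N m): stays where left. Starts at 0 to 0.45.
- hinge4 (a point): Middle of the hinge axis of keeper 4, 27 mm above the table, between two brass lugs (tops 28 mm above the table, 28 mm over both). Hinges are 42 mm apart along the row; the hinge axis lies level and across the row, and the bobbin's centre is 18 mm further along the row (to +y).
- keeper4 (a joint): Fold of keeper 4, a brass strip 17 mm wide, 3 mm thick, reaching 30 mm from its hinge. 0 rad = standing straight up; it grows as the strip tips along the row towards the tray's +y, over its bobbin; 1.57 = level (its upper face then 28.5 mm above the table); stop at 1.65. Stiff hinge (0.004 N m): stays where left. Starts at 0 to 0.45.
- hinge5 (a point): Middle of the hinge axis of keeper 5, 27 mm above the table, between two brass lugs (tops 28 mm above the table, 28 mm over both). Last of the row (at the tray's +y end). Hinges are 42 mm apart along the row; the hinge axis lies level and across the row, and the bobbin's centre is 18 mm further along the row (to +y).
- keeper5 (a joint): Fold of keeper 5, a brass strip 17 mm wide, 3 mm thick, reaching 30 mm from its hinge. 0 rad = standing straight up; it grows as the strip tips along the row towards the tray's +y, over its bobbin; 1.57 = level (its upper face then 28.5 mm above the table); stop at 1.65. Stiff hinge (0.004 N m): stays where left. Starts at 0 to 0.45.
- spool_small: Small cork-coloured reel, 26 mm wide, 34 mm tall, standing on the tray on the hollow side of the row. Bystander. Origin at the centre of its underside.
- thimble: Steel thimble, 19 mm wide, 22 mm tall, standing on the tray on the hollow side of the row. Bystander. Origin at the centre of its underside.
- spool_dark: Black thread reel, 40 mm wide, 52 mm tall, standing on the table beyond the tray's +x edge. Bystander. Origin at the centre of its underside.
- spool_grey: Grey thread reel, 36 mm wide, 60 mm tall, standing on the table beyond the tray's +x edge. Bystander. Origin at the centre of its underside.
- tin: Flat green tin, 64 x 97 x 24 mm, lying on the table to one side. Bystander. Origin at the centre of its underside.
- mushroom: Wooden darning mushroom, 68 mm wide, 83 mm tall, standing cap up on the table to one side. Bystander. Origin at the centre of its underside.
- button_jar: Glass jar with a metal lid, 60 mm wide, 75 mm tall, on the table to one side. Bystander. Origin at the centre of its underside.

How it is judged:
On the way, in this order (a step that is already met when the one before it is completed fails the run):
1. the first keeper along the row is tipped over (past 0.9 rad) (value of joint keeper0 above 0.9 rad), for 0.1 s.
2. the second keeper along the row is tipped over (past 0.9 rad) (value of joint keeper1 above 0.9 rad), for 0.1 s.
3. the third keeper along the row is tipped over (past 0.9 rad) (value of joint keeper2 above 0.9 rad), for 0.1 s.
4. the fourth keeper along the row is tipped over (past 0.9 rad) (value of joint keeper3 above 0.9 rad), for 0.1 s.
5. the fifth keeper along the row is tipped over (past 0.9 rad) (value of joint keeper4 above 0.9 rad), for 0.1 s.
6. the sixth keeper along the row is tipped over (past 0.9 rad) (value of joint keeper5 above 0.9 rad), for 0.1 s.
At the end, for the whole second after the job is handed in: All six keepers are folded down over their bobbins (each past 1.25 rad, within about 18 degrees of level), having been tipped in order along the row; the tray lies flat and at rest within 30 mm of where it was; the other things are within 30 mm of where they stood (value of joint each of keeper0, keeper1, keeper2, keeper3, keeper4, keeper5 above 1.25 rad and linear speed of tray below 0.02 m/s and angle between tray's own z axis and vertical below 0.05 rad and distance of each of tray, spool_small, thimble, spool_dark, spool_grey, tin, mushroom, button_jar from where it was at the start of the episode below 0.03 m); the robot touches nothing.
It fails at once if the tray is lifted (more than 12 mm) or tipped up (height (world z) of tray above 0.012 m or angle between tray's own z axis and vertical above 0.12 rad).
It fails at once if the tray is shoved more than 30 mm (distance of tray from where it was at the start of the episode above 0.03 m).
It fails at once if the fingers press on the tray or its keepers with more than 30 N (contact force between the fingers and tray above 30 N).
It fails at once if a bystander is moved or lifted more than 30 mm (distance of any of spool_small, thimble, spool_dark, spool_grey, tin, mushroom, button_jar from where it was at the start of the episode above 0.03 m).
It also fails if it takes over 42 s, if anything falls off the work surface, if the arm or the gripper's body presses on something with over 40 N, if the wrist force passes 120 N, or if a joint passes its speed limit or range.

## Working session

There is one attempt and no reset: what is moved stays moved. The work goes in short steps, Python scripts to look and compute and a tool call to move; the robot and the scene stay as the last step left them, time stands still between calls to the robot, and variables do not carry over. Pictures are saved under pics/ and viewed, at most 10 in all, crops included, and the job is handed in when it is done.

Besides the shell and the picture viewer there is one more tool, called after "Call:" by a JSON object that holds its "name" and its "arguments". step_arm: Moves the arm, as the interface text tells. Its arguments: {"type":"object","properties":{"series":{"type":"array","items":{"type":"array","items":{"type":"number"}}}},"required":["series"]}

```bash
mkdir -p pics; cat > h.py <<'E'
import numpy as np,cv2
from bench import telemetry,vision,bot
def w(pic,p):
    E=np.array(pic["extrinsics"]);return E[:3,:3]@np.array(p)+E[:3,3]
def px(pic,P):
    E=np.array(pic["extrinsics"]);c=E[:3,:3].T@(np.array(P)-E[:3,3]);c=c*[1,-1,-1]
    q=np.array(pic["intrinsics"])@c;return q[:2]/q[2]
E
python3 - <<'E'
from h import *
np.set_printoptions(precision=4,suppress=True)
ims=[]
o=telemetry.get_obs();print(o["time_s"],o["tool_pos"],o["tcp_rot"],o["gripper_width"])
for c in("top","scene"):
    p=vision.camera(c);cv2.imwrite(f"pics/{c}0.png",p["img"][:,:,::-1])
    print(c,p["extrinsics"][:3,3] if hasattr(p["extrinsics"],'shape') else p["extrinsics"])
    for n in["tray"]+[f"hinge{i}" for i in range(6)]+["spool_small","thimble","spool_dark","spool_grey","tin","mushroom","button_jar"]:
        r=vision.landmark_of(n,p)
        print(n,[(round(d["p"],2),w(p,d["xyz"]),px(p,w(p,d["xyz"])).round()) for d in r[:2]])
print(telemetry.get_obs()["time_s"])
E
```

```text
0.0 [ 0.2292 -0.5808  0.2302] [-3.0843 -0.5864  0.0002] 0.085377318042892
top [ 0.3175 -0.0086  1.5418]
tray [(0.82, array([ 0.5678,  0.015 , -0.0004]), array([277., 211.])), (0.44, array([0.5858, 0.1061, 0.0237]), array([247., 204.]))]
hinge0 [(0.97, array([ 0.5718, -0.0969,  0.0268]), array([313., 208.])), (0.91, array([0.5947, 0.0667, 0.0214]), array([260., 201.]))]
hinge1 [(0.97, array([ 0.5718, -0.0969,  0.0268]), array([313., 208.])), (0.91, array([0.5947, 0.0667, 0.0214]), array([260., 201.]))]
hinge2 [(0.97, array([ 0.5718, -0.0969,  0.0268]), array([313., 208.])), (0.91, array([0.5947, 0.0667, 0.0214]), array([260., 201.]))]
hinge3 [(0.97, array([ 0.5718, -0.0969,  0.0268]), array([313., 208.])), (0.91, array([0.5947, 0.0667, 0.0214]), array([260., 201.]))]
hinge4 [(0.97, array([ 0.5718, -0.0969,  0.0268]), array([313., 208.])), (0.91, array([0.5947, 0.0667, 0.0214]), array([260., 201.]))]
hinge5 [(0.97, array([ 0.5718, -0.0969,  0.0268]), array([313., 208.])), (0.91, array([0.5947, 0.0667, 0.0214]), array([260., 201.]))]
spool_small [(0.5, array([ 0.527 , -0.0373,  0.0122])
[... 1395 characters left out ...]
6, -0.0162,  0.0291]), array([290., 223.])), (0.89, array([0.6015, 0.0232, 0.0272]), array([301., 216.]))]
spool_small [(0.54, array([ 0.5238, -0.0354,  0.0163]), array([263., 216.]))]
thimble [(0.52, array([0.5237, 0.0513, 0.0135]), array([286., 202.]))]
spool_dark [(0.72, array([ 0.6879, -0.0448,  0.0041]), array([309., 253.])), (0.44, array([ 0.6701, -0.4037,  0.0006]), array([183., 343.]))]
spool_grey [(0.85, array([ 0.6814,  0.1059, -0.0002]), array([345., 224.]))]
tin [(0.81, array([ 0.6719, -0.405 ,  0.0004]), array([183., 344.]))]
mushroom [(0.71, array([ 0.3728,  0.3768, -0.0022]), array([319., 142.]))]
button_jar [(0.72, array([ 0.4684, -0.3979,  0.002 ]), array([128., 285.]))]
1.5
```

```bash
python3 - <<'E'
from h import *
np.set_printoptions(precision=4,suppress=True)
for c in("top","scene"):
    p=vision.camera(c)
    for d in vision.landmark_of("hinge0",p): print(c,round(d["p"],2),w(p,d["xyz"]),px(p,w(p,d["xyz"])).round(1))
    b=(210,160,130,90) if c=="top" else (220,150,160,120)
    x,y,W,H=b
    cv2.imwrite(f"pics/{c}c.png",cv2.resize(p["img"][y:y+H,x:x+W,::-1],(800 if c=="top" else 800,int(800*H/W)),interpolation=cv2.INTER_CUBIC))
E
```

```text
top 0.93 [0.5965 0.0706 0.027 ] [258.5 200.3]
top 0.86 [ 0.5939 -0.0591  0.0242] [300.7 201.3]
top 0.75 [ 0.6013 -0.0157  0.0261] [286.6 198.8]
top 0.65 [ 0.57   -0.0929  0.0305] [311.9 208.6]
top 0.62 [0.6017 0.0225 0.0265] [274.2 198.7]
top 0.62 [0.5847 0.1055 0.0235] [247.2 204.3]
scene 0.87 [0.6008 0.0258 0.0258] [301.4 216.1]
scene 0.81 [ 0.6005 -0.0163  0.0288] [290.2 223. ]
scene 0.78 [ 0.5882 -0.0559  0.0263] [275.6 228.9]
scene 0.71 [0.6009 0.0679 0.0281] [312.2 208. ]
scene 0.64 [0.5846 0.1097 0.0255] [317.6 199. ]
scene 0.59 [ 0.5712 -0.0951  0.0244] [259.3 233.9]
scene 0.18 [0.683  0.103  0.0001] [344.5 224.6]
```

View pics/topc.png

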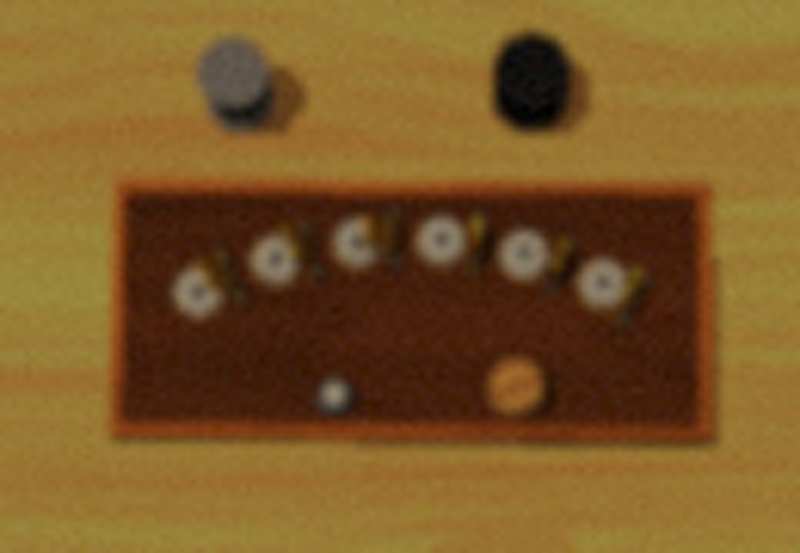

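View pics/scenec.png

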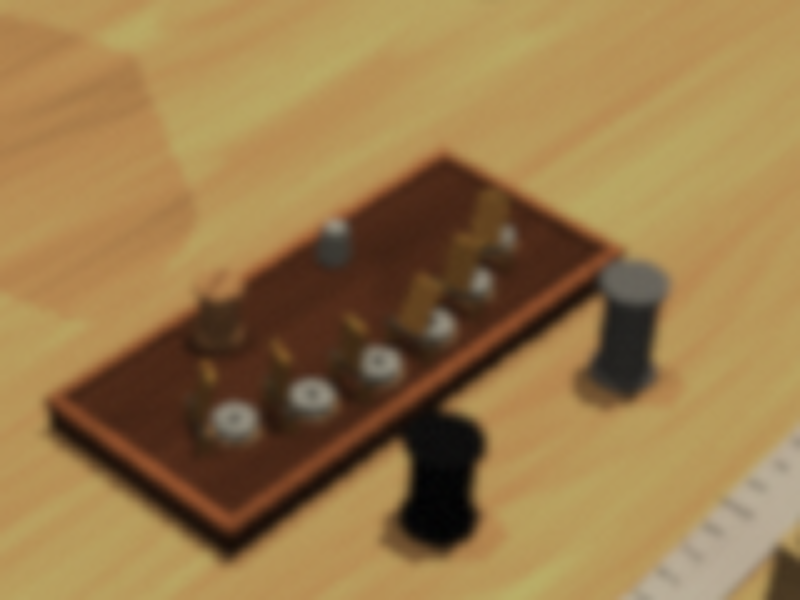

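The top crop shows the row bowed to +x. Keeper0 is at the right (-y) end, around crop px (630,290), the bobbins lead to the left, and the keepers stand or lean towards +y. The scene crop agrees. Next I'll fit the arc and plan.

```bash
cat > plan.py <<'E'
from h import *
from scipy.optimize import least_squares
from scipy.spatial.transform import Rotation as R
T=np.array([[.57,-.0929],[.5939,-.0591],[.6013,-.0157],[.6017,.0225],[.5965,.0706],[.5847,.1055]])
S=np.array([[.5712,-.0951],[.5882,-.0559],[.6005,-.0163],[.6008,.0258],[.6009,.0679],[.5846,.1097]])
D=.042/.22
def pt(q,s): # s m along row from hinge0
    a=q[2]+s/.22; return np.array([q[0]+.22*np.cos(a),q[1]+.22*np.sin(a)])
def res(q):
    P=np.array([pt(q,.042*i) for i in range(6)]);return np.r_[(P-T).ravel(),(P-S).ravel()]
f=least_squares(res,[.38,.01,-.5],loss="soft_l1",f_scale=.003);q=f.x
def pose(s,z): # target TCP and yaw of tool x
    return np.r_[pt(q,s),z],q[2]+s/.22
def rows(targets,P0=None,R0=None):
    o=telemetry.get_obs();P0=o["tool_pos"] if P0 is None else P0;R0=R.from_rotvec(o["tcp_rot"]) if R0 is None else R0
    for (P,yaw) in targets:
        Rt=R.from_euler("z",yaw)*R.from_euler("x",np.pi)
        d=R0.inv().apply(P-P0)*100;r=np.degrees((R0.inv()*Rt).as_rotvec())
        print([float(v) for v in np.r_[d.round(2),r.round(1)]]+[0])
E
python3 - <<'E'
from plan import *
np.set_printoptions(precision=4,suppress=True)
print(q,(res(q).reshape(2,6,2)*1000).round(1).tolist())
print([pt(q,.042*i).round(4).tolist() for i in range(6)])
print(pose(-.04,.12)); rows([pose(-.04,.12)]);print(telemetry.get_obs()["time_s"])
E
```

```text
[ 0.383   0.0196 -0.5444] [[[1.2, -1.4], [-4.5, 2.5], [-1.2, -0.3], [1.2, 3.3], [1.2, -3.2], [0.0, 1.8]], [[-0.0, 0.8], [1.2, -0.7], [-0.4, 0.3], [2.1, 0.0], [-3.2, -0.5], [0.1, -2.4]]]
[[0.5712, -0.0943], [0.5894, -0.0566], [0.6001, -0.016], [0.6029, 0.0258], [0.5977, 0.0674], [0.5847, 0.1073]]
(array([ 0.5475, -0.1265,  0.12  ]), np.float64(-0.7261735128082543))
[46.28, -30.64, 11.13, -0.0, 0.0, 63.1, 0]
1.7
```

The manual's scale: shifts go in shares of 60 cm and turns go in shares of 2 pi rad. Converting my numbers, 36 cm / 60 = 0.6, 33 cm / 60 = 0.55, 63.1 degrees / 360 = 0.1753.

Call:
{"name": "step_arm", "arguments": {"series": [[0.0667,-0.0433,0,0,0,0.0181,0],[0.1333,-0.0867,0,0,0,0.0361,0],[0.2,-0.1317,0,0,0,0.0542,0],[0.26,-0.1717,0,0,0,0.0722,0],[0.3167,-0.21,0,0,0,0.0903,0],[0.375,-0.2483,0,0,0,0.1083,0],[0.4333,-0.2867,0,0,0,0.1264,0],[0.4917,-0.325,0,0,0,0.1444,0],[0.55,-0.365,0,0,0,0.1611,0],[0.6,-0.3967,0,0,0,0.1753,0]]}}

```text
time_s: 2.53
tool_pos: [0.4644, -0.245, 0.2317]
tcp_rot: [2.934, -1.123, 0.001]
contact_force: [1.6, -0.0, -0.4]
gripper_width: 0.0001
gripper_force: 0.0
```

```bash
python3 - <<'E'
from plan import *
rows([pose(-.04,.12)])
E
```

```text
[-1.74, -14.37, 11.16, 0.0, -0.0, -0.3, 0]
```

Converted, -14.37 cm / 60 = -0.2395, 11.16 cm / 60 = 0.186.

Call:
{"name": "step_arm", "arguments": {"series": [[-0.0067,-0.05,0.0333,0,0,0,0],[-0.0133,-0.1,0.0667,0,0,0,0],[-0.02,-0.15,0.1083,0,0,0,0],[-0.025,-0.2,0.15,0,0,0,0],[-0.029,-0.2395,0.186,0,0,0,0],[-0.029,-0.2395,0.186,0,0,0,0],[-0.029,-0.2395,0.186,0,0,0,0],[-0.029,-0.2395,0.186,0,0,0,0],[-0.029,-0.2395,0.186,0,0,0,0],[-0.029,-0.2395,0.186,0,0,0,0]]}}

```text
time_s: 3.37
tool_pos: [0.5466, -0.1289, 0.1213]
tcp_rot: [2.936, -1.117, 0.004]
contact_force: [-0.2, 0.5, 0.5]
gripper_width: -0.0001
gripper_force: 0.0
```

```bash
python3 - <<'E'
from plan import *
np.set_printoptions(precision=4,suppress=True)
rows([pose(-.04,.06),pose(-.04,.032)])
p=vision.camera("wrist");cv2.imwrite("pics/w1.png",p["img"][:,:,::-1])
for d in vision.landmark_of("hinge0",p): print(round(d["p"],2),w(p,d["xyz"]),px(p,w(p,d["xyz"])).round(1))
o=telemetry.get_obs();print(o["time_s"],o["tool_pos"])
E
```

```text
[-0.11, -0.23, 6.13, -0.0, -0.2, -0.0, 0]
[-0.12, -0.23, 8.93, -0.0, -0.2, -0.0, 0]
0.84 [0.597  0.0719 0.0272] [ 72.1 315.2]
0.8 [ 0.5691 -0.0964  0.0235] [232.2 215.5]
0.67 [0.604  0.0258 0.0259] [100.1 278. ]
0.65 [0.5817 0.1034 0.0262] [ 64.9 345.1]
3.4667 [ 0.5464 -0.1286  0.1209]
```

View pics/w1.png

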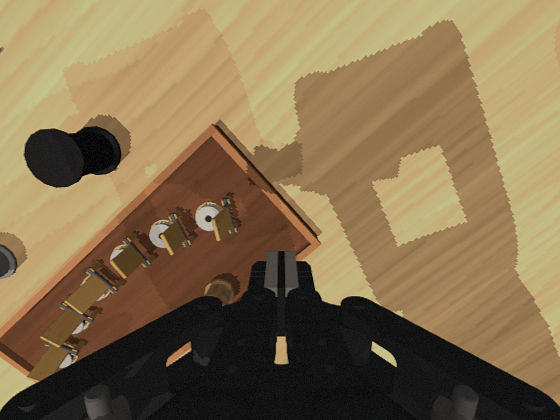

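The wrist view shows keeper0 at about (225,215) with the bobbin beyond it, and the fingertip at (283,255) just short of the row end. This agrees with the arc, so I'll go down and start the sweep.

Converted, 8.9 cm / 60 = 0.1483, 8.5 cm / 60 = 0.1417, -0.2 degrees / 360 = -0.0006.

Call:
{"name": "step_arm", "arguments": {"series": [[-0.0017,-0.0033,0.0333,0,-0.0006,0,0],[-0.0017,-0.0033,0.0667,0,-0.0006,0,0],[-0.0017,-0.0033,0.1,0,-0.0006,0,0],[-0.0017,-0.0033,0.125,0,-0.0006,0,0],[-0.0017,-0.0033,0.1417,0,-0.0006,0,0],[-0.0017,-0.0033,0.1483,0,-0.0006,0,0],[-0.0017,-0.0033,0.1483,0,-0.0006,0,0],[-0.0017,-0.0033,0.1483,0,-0.0006,0,0],[-0.0017,-0.0033,0.1483,0,-0.0006,0,0],[-0.0017,-0.0033,0.1483,0,-0.0006,0,0]]}}

```text
time_s: 4.3
tool_pos: [0.5476, -0.1257, 0.032]
tcp_rot: [-2.936, 1.114, 0.002]
contact_force: [0.1, 0.8, -0.7]
gripper_width: -0.0002
gripper_force: 0.0
```

```bash
python3 - <<'E'
from plan import *
rows([pose(-.04+.006*k,.032) for k in range(1,11)])
E
```

```text
[0.04, -0.54, -0.0, -0.0, 0.1, -1.5, 0]
[0.01, -1.14, -0.0, -0.0, 0.1, -3.1, 0]
[-0.03, -1.73, -0.0, -0.0, 0.1, -4.7, 0]
[-0.08, -2.33, -0.0, -0.0, 0.1, -6.2, 0]
[-0.16, -2.93, -0.0, -0.1, 0.1, -7.8, 0]
[-0.25, -3.52, -0.0, -0.1, 0.1, -9.3, 0]
[-0.35, -4.11, 0.0, -0.1, 0.1, -10.9, 0]
[-0.47, -4.7, 0.0, -0.1, 0.1, -12.5, 0]
[-0.61, -5.28, 0.0, -0.1, 0.1, -14.0, 0]
[-0.76, -5.86, 0.0, -0.1, 0.1, -15.6, 0]
```

Converted, -5.86 cm / 60 = -0.0977, -5.28 cm / 60 = -0.088, -15.6 degrees / 360 = -0.0433.

Call:
{"name": "step_arm", "arguments": {"series": [[0.0007,-0.009,0,0,0.0003,-0.0042,0],[0.0002,-0.019,0,0,0.0003,-0.0086,0],[-0.0005,-0.0288,0,0,0.0003,-0.0131,0],[-0.0013,-0.0388,0,0,0.0003,-0.0172,0],[-0.0027,-0.0488,0,-0.0003,0.0003,-0.0217,0],[-0.0042,-0.0587,0,-0.0003,0.0003,-0.0258,0],[-0.0058,-0.0685,0,-0.0003,0.0003,-0.0303,0],[-0.0078,-0.0783,0,-0.0003,0.0003,-0.0347,0],[-0.0102,-0.088,0,-0.0003,0.0003,-0.0389,0],[-0.0127,-0.0977,0,-0.0003,0.0003,-0.0433,0]]}}

```text
time_s: 5.13
tool_pos: [0.5801, -0.0758, 0.0307]
tcp_rot: [3.062, -0.702, -0.003]
contact_force: [0.4, 0.1, -0.1]
gripper_width: 0.0
gripper_force: 0.0
```

```bash
python3 - <<'E'
from plan import *
np.set_printoptions(precision=4,suppress=True)
o=telemetry.get_obs();P,y=pose(.02,.032);print("err",o["tool_pos"]-P)
rows([pose(.02+.006*k,.032) for k in range(1,11)])
p=vision.camera("scene");cv2.imwrite("pics/s2.png",cv2.resize(p["img"][150:270,220:380,::-1],(800,600),interpolation=cv2.INTER_CUBIC))
E
```

```text
err [-0.0007  0.001  -0.0013]
[0.1, -0.54, -0.13, 0.1, 0.1, -1.4, 0]
[0.07, -1.14, -0.13, 0.1, 0.1, -3.0, 0]
[0.03, -1.74, -0.13, 0.1, 0.1, -4.5, 0]
[-0.02, -2.34, -0.13, 0.0, 0.1, -6.1, 0]
[-0.09, -2.93, -0.13, 0.0, 0.1, -7.6, 0]
[-0.18, -3.53, -0.13, 0.0, 0.1, -9.2, 0]
[-0.29, -4.12, -0.13, 0.0, 0.1, -10.8, 0]
[-0.41, -4.7, -0.13, 0.0, 0.1, -12.3, 0]
[-0.54, -5.29, -0.13, 0.0, 0.1, -13.9, 0]
[-0.69, -5.87, -0.13, 0.0, 0.1, -15.5, 0]
```

View pics/s2.png

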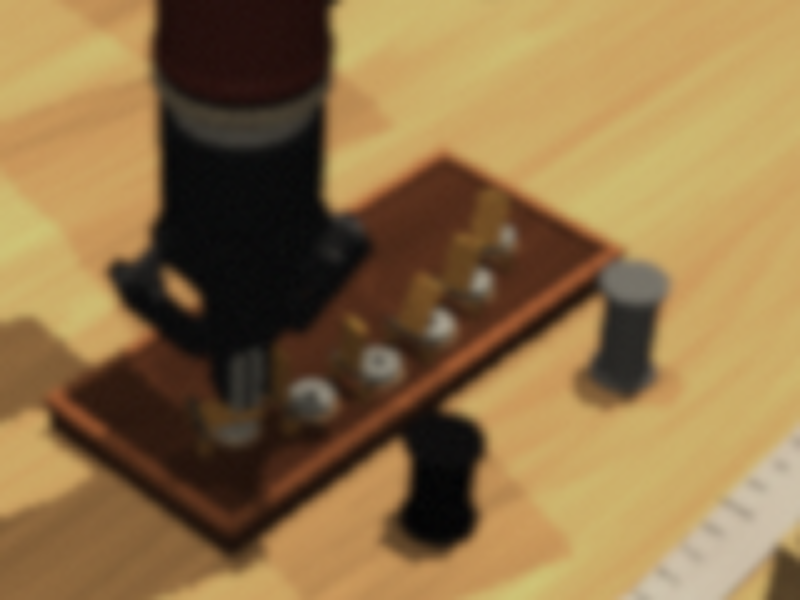

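Keeper0 is folded level over its bobbin at (235,410), keeper1 still stands, and the force is near zero. I'll carry on along the row.

Converted, -5.87 cm / 60 = -0.0978, -5.29 cm / 60 = -0.0882, -15.5 degrees / 360 = -0.0431.

Call:
{"name": "step_arm", "arguments": {"series": [[0.0017,-0.009,-0.0017,0.0003,0.0003,-0.0039,0],[0.0012,-0.019,-0.0022,0.0003,0.0003,-0.0083,0],[0.0005,-0.029,-0.0022,0.0003,0.0003,-0.0125,0],[-0.0003,-0.039,-0.0022,0,0.0003,-0.0169,0],[-0.0015,-0.0488,-0.0022,0,0.0003,-0.0211,0],[-0.003,-0.0588,-0.0022,0,0.0003,-0.0256,0],[-0.0048,-0.0687,-0.0022,0,0.0003,-0.03,0],[-0.0068,-0.0783,-0.0022,0,0.0003,-0.0342,0],[-0.009,-0.0882,-0.0022,0,0.0003,-0.0386,0],[-0.0115,-0.0978,-0.0022,0,0.0003,-0.0431,0]]}}

```text
time_s: 6.02
tool_pos: [0.5994, -0.0201, 0.0319]
tcp_rot: [3.128, -0.282, -0.001]
contact_force: [0.6, -1.1, -0.1]
gripper_width: 0.0
gripper_force: 0.4
```

```bash
python3 - <<'E'
from plan import *
o=telemetry.get_obs();P,y=pose(.08,.032);print("err",o["tool_pos"]-P)
rows([pose(.08+.006*k,.032) for k in range(1,11)])
E
```

```text
err [-4.08463458e-05 -1.67657987e-04 -8.80469963e-05]
[-0.01, -0.62, -0.01, 0.1, 0.0, -1.5, 0]
[-0.03, -1.22, -0.01, 0.0, 0.0, -3.1, 0]
[-0.07, -1.82, -0.01, 0.0, 0.0, -4.6, 0]
[-0.13, -2.41, -0.01, 0.0, 0.0, -6.2, 0]
[-0.2, -3.01, -0.01, 0.0, 0.0, -7.8, 0]
[-0.29, -3.6, -0.01, 0.0, 0.0, -9.3, 0]
[-0.39, -4.19, -0.01, 0.0, 0.0, -10.9, 0]
[-0.52, -4.78, -0.01, 0.0, 0.0, -12.4, 0]
[-0.65, -5.36, -0.01, 0.0, 0.0, -14.0, 0]
[-0.81, -5.94, -0.01, 0.0, 0.0, -15.6, 0]
```

Converted, -5.94 cm / 60 = -0.099, -5.36 cm / 60 = -0.0893, -15.6 degrees / 360 = -0.0433.

Call:
{"name": "step_arm", "arguments": {"series": [[-0.0002,-0.0103,0,0,0,-0.0042,0],[-0.0005,-0.0203,0,0,0,-0.0086,0],[-0.0012,-0.0303,0,0,0,-0.0128,0],[-0.0022,-0.0402,0,0,0,-0.0172,0],[-0.0033,-0.0502,0,0,0,-0.0217,0],[-0.0048,-0.06,0,0,0,-0.0258,0],[-0.0065,-0.0698,0,0,0,-0.0303,0],[-0.0087,-0.0797,0,0,0,-0.0344,0],[-0.0108,-0.0893,0,0,0,-0.0389,0],[-0.0135,-0.099,0,0,0,-0.0433,0]]}}

```text
time_s: 6.85
tool_pos: [0.6021, 0.0398, 0.032]
tcp_rot: [3.138, 0.145, -0.001]
contact_force: [0.3, 0.4, -0.6]
gripper_width: 0.0002
gripper_force: 0.1
```

```bash
python3 - <<'E'
from plan import *
o=telemetry.get_obs();P,y=pose(.14,.032);print("err",o["tool_pos"]-P)
rows([pose(.14+.006*k,.032) for k in range(1,11)])
p=vision.camera("scene");cv2.imwrite("pics/s3.png",cv2.resize(p["img"][150:270,220:380,::-1],(800,600),interpolation=cv2.INTER_CUBIC))
E
```

```text
err [ 7.07690539e-05  3.90423792e-05 -4.44057695e-05]
[-0.02, -0.6, -0.0, 0.0, 0.0, -1.5, 0]
[-0.04, -1.2, -0.01, 0.0, 0.0, -3.1, 0]
[-0.08, -1.79, -0.01, 0.0, 0.0, -4.7, 0]
[-0.14, -2.39, -0.01, 0.0, 0.0, -6.2, 0]
[-0.21, -2.99, -0.01, 0.0, 0.0, -7.8, 0]
[-0.3, -3.58, -0.01, 0.0, 0.0, -9.4, 0]
[-0.41, -4.17, -0.01, 0.0, 0.0, -10.9, 0]
[-0.53, -4.76, -0.01, 0.0, 0.0, -12.5, 0]
[-0.67, -5.34, -0.01, 0.0, 0.0, -14.0, 0]
[-0.82, -5.92, -0.01, 0.0, 0.0, -15.6, 0]
```

View pics/s3.png

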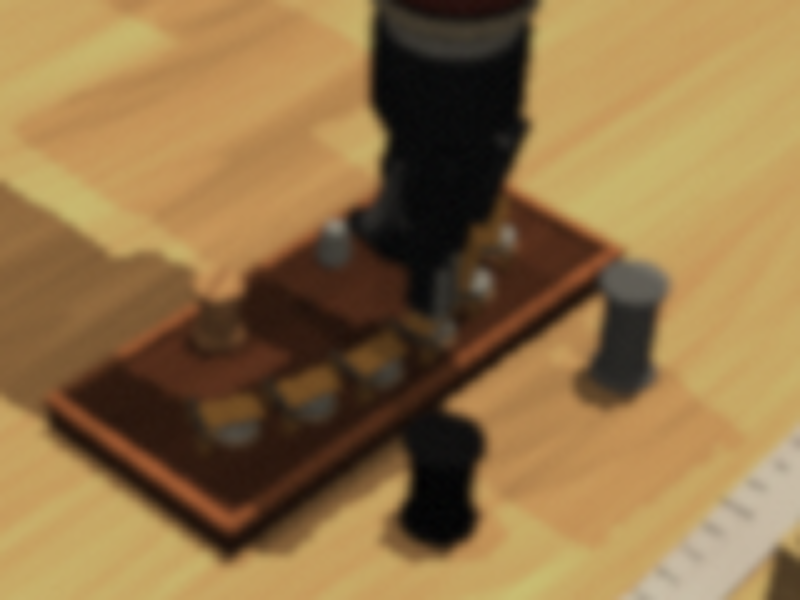

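Keepers 0–2 lie flat at (232,408), (308,385) and (378,355), keeper 3 is under the finger, and 4–5 are still up. The tray hasn't moved.

Converted, -5.92 cm / 60 = -0.0987, -5.34 cm / 60 = -0.089, -15.6 degrees / 360 = -0.0433.

Call:
{"name": "step_arm", "arguments": {"series": [[-0.0003,-0.01,0,0,0,-0.0042,0],[-0.0007,-0.02,0,0,0,-0.0086,0],[-0.0013,-0.0298,0,0,0,-0.0131,0],[-0.0023,-0.0398,0,0,0,-0.0172,0],[-0.0035,-0.0498,0,0,0,-0.0217,0],[-0.005,-0.0597,0,0,0,-0.0261,0],[-0.0068,-0.0695,0,0,0,-0.0303,0],[-0.0088,-0.0793,0,0,0,-0.0347,0],[-0.0112,-0.089,0,0,0,-0.0389,0],[-0.0137,-0.0987,0,0,0,-0.0433,0]]}}

```text
time_s: 7.73
tool_pos: [0.5884, 0.0981, 0.0319]
tcp_rot: [3.089, 0.569, -0.001]
contact_force: [0.3, -0.8, -0.7]
gripper_width: 0.0001
gripper_force: 0.0
```

```bash
python3 - <<'E'
from plan import *
o=telemetry.get_obs();P,y=pose(.2,.032);print("err",o["tool_pos"]-P)
rows([pose(.2+.0055*k,.032) for k in range(1,10)]+[pose(.2495,.032)])
E
```

```text
err [-8.31314552e-05  2.02216800e-05 -1.11489664e-04]
[0.0, -0.55, -0.01, 0.0, 0.0, -1.4, 0]
[-0.02, -1.09, -0.01, 0.0, 0.0, -2.9, 0]
[-0.06, -1.64, -0.01, 0.0, 0.0, -4.3, 0]
[-0.1, -2.19, -0.01, 0.0, 0.0, -5.7, 0]
[-0.17, -2.74, -0.01, 0.0, 0.0, -7.2, 0]
[-0.24, -3.28, -0.01, 0.0, 0.0, -8.6, 0]
[-0.33, -3.83, -0.01, 0.0, 0.0, -10.0, 0]
[-0.43, -4.37, -0.01, 0.0, 0.0, -11.5, 0]
[-0.55, -4.9, -0.01, 0.0, 0.0, -12.9, 0]
[-0.55, -4.9, -0.01, 0.0, 0.0, -12.9, 0]
```

Then straight up.

Converted, -4.9 cm / 60 = -0.0817, -4.37 cm / 60 = -0.0728, -12.9 degrees / 360 = -0.0358.

Call:
{"name": "step_arm", "arguments": {"series": [[0,-0.0092,0,0,0,-0.0039,0],[-0.0003,-0.0182,0,0,0,-0.0081,0],[-0.001,-0.0273,0,0,0,-0.0119,0],[-0.0017,-0.0365,0,0,0,-0.0158,0],[-0.0028,-0.0457,0,0,0,-0.02,0],[-0.004,-0.0547,0,0,0,-0.0239,0],[-0.0055,-0.0638,0,0,0,-0.0278,0],[-0.0072,-0.0728,0,0,0,-0.0319,0],[-0.0092,-0.0817,0,0,0,-0.0358,0],[-0.0092,-0.0817,0,0,0,-0.0358,0]]}}

```text
time_s: 8.57
tool_pos: [0.5654, 0.1423, 0.0317]
tcp_rot: [3.006, 0.913, -0.002]
contact_force: [0.1, 0.5, 0.4]
gripper_width: -0.0002
gripper_force: 0.0
```

Converted, -18 cm / 60 = -0.3, -15 cm / 60 = -0.25.

Call:
{"name": "step_arm", "arguments": {"series": [[0,0,-0.0167,0,0,0,0],[0,0,-0.05,0,0,0,0],[0,0,-0.1,0,0,0,0],[0,0,-0.15,0,0,0,0],[0,0,-0.2,0,0,0,0],[0,0,-0.25,0,0,0,0],[0,0,-0.3,0,0,0,0],[0,0,-0.3,0,0,0,0],[0,0,-0.3,0,0,0,0],[0,0,-0.3,0,0,0,0]]}}

```text
time_s: 9.4
tool_pos: [0.5662, 0.1412, 0.2122]
tcp_rot: [3.007, 0.908, -0.0]
contact_force: [-0.4, 0.6, 0.7]
gripper_width: -0.0002
gripper_force: 0.0
```

```bash
python3 - <<'E'
from h import *
a=vision.camera("scene")["img"];b=vision.camera("wrist")["img"]
cv2.imwrite("pics/s4.png",cv2.resize(a[150:270,220:380,::-1],(800,600),interpolation=cv2.INTER_CUBIC))
cv2.imwrite("pics/w4.png",b[:,:,::-1])
E
```

```text
(no output)
```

View pics/s4.png

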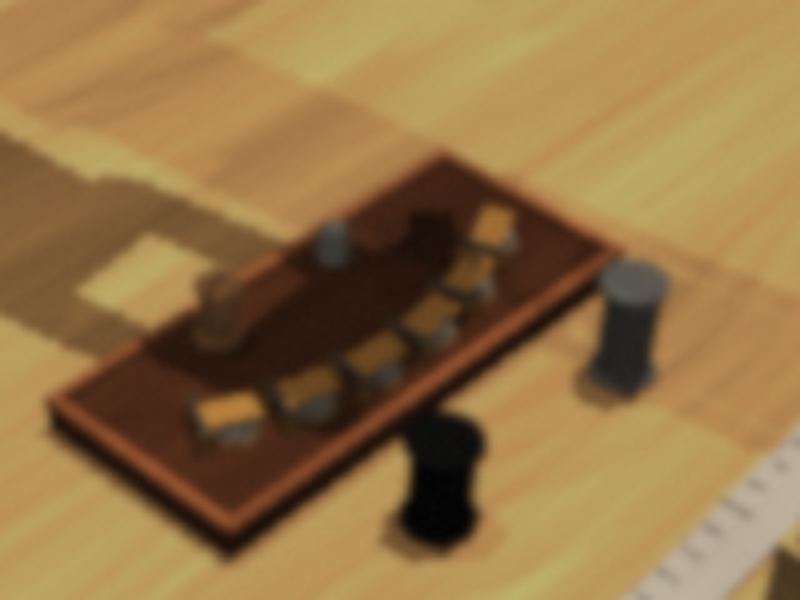

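View pics/w4.png

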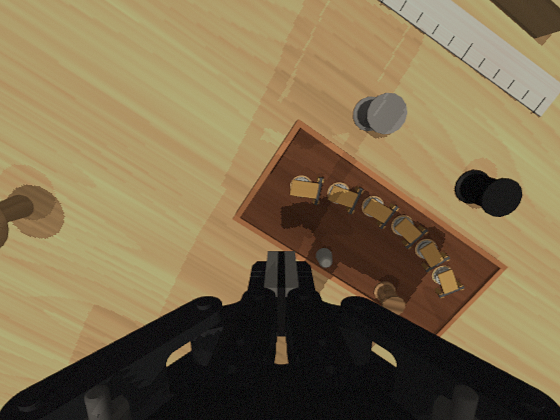

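All six keepers lie flat over their bobbins in both views: in the scene crop from (230,410) to (495,225), in the wrist view from (447,280) to (305,188). The tray and bystanders haven't moved, and the arm is clear.

```bash
python3 -c "
from bench import bot
print(bot.finish_job())"
```

```text
the job is handed in; nothing more can be done
None
```

All six keepers were folded down in order in a single light sweep (no noticeable contact force, tray and bystanders unmoved in the final images), and the job was handed in at about 9.5 s; the hand-in gave no verdict.

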